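# Swap the paint tin and the engine cylinder on a crowded bench

### The job

The paint tin and the finned engine cylinder are standing on each other's places: swap them over, so that each ends up standing inside the painted ring where the other one stood at the start. Both are too wide to pick up, so slide them along the bench, always upright and never lifted, and leave everything else on the bench where it is.

Things in the scene. Friction and masses are not known exactly. Their poses are not given: they have to be found in the camera images.
- tin: closed squat paint tin, blue with a pale paper band and a bright metal lid; a plain upright cylinder 98 mm in diameter, 80 mm high, about 0.7 kg. Origin: centre of its underside, z up.
- barrel: finned engine cylinder, grey aluminium with dark gaps between the fins, dark bore showing on top; acts as a plain upright cylinder 94 mm in diameter, 80 mm high, about 0.85 kg. Origin: centre of its underside, z up.
- place_yellow: yellow ring painted flat on the bench, 130 mm inside diameter, 146 mm outside (no height to bump into). Origin: its centre, on the bench top. At the start the tin stands in one ring and the cylinder in the other.
- place_white: white ring painted flat on the bench, same size. Origin: its centre.
- jack: orange bottle jack, fixed to the bench, standing between the rings: base plate 56 mm (x) by 48 mm (y), 16 mm thick, body 44 mm in diameter up to 90 mm, steel ram up to 116 mm. Fits within a circle of 38 mm radius. Origin: centre of its underside.
- jar: glass jar, 68 mm in diameter, 90 mm high, loose bystander. Origin: centre of its underside.
- spray: spray can with a yellow label, 54 mm in diameter, 125 mm high, loose bystander. Origin: centre of its underside.
- piston: aluminium piston, 56 mm in diameter, 58 mm high, loose bystander. Origin: centre of its underside.
- oil: white oil bottle with a red cap, 60 mm in diameter, 125 mm high, loose bystander. Origin: centre of its underside.
- pot: steel pot 72 mm in diameter, 88 mm high, with brush handles up to 130 mm, loose bystander. Origin: centre of its underside.
- pulley: dark steel stepped pulley, 68 mm in diameter, 66 mm high, loose bystander. Origin: centre of its underside.
- wrench: steel wrench lying flat, 160 mm long along its own x axis, about 36 mm wide, under 15 mm high, loose bystander. Origin: the middle of its underside.
Not all that is in view belongs to the job. Leave any orange look-alike of the barrel alone.

How it is judged (in metres and radians):
At the end, for the whole second after the job is handed in: The tin and the engine cylinder have changed rings: each stands upright (within 0.1 rad) and still on the bench in the ring where the other started, its centre within 18 mm of the ring's centre, and every bystander is within 20 mm of where it was (((horizontal distance between tin and place_yellow below 0.018 m and horizontal distance between barrel and place_white below 0.018 m) or (horizontal distance between tin and place_white below 0.018 m and horizontal distance between barrel and place_yellow below 0.018 m)) and distance of each of tin, barrel from where it was at the start of the episode above 0.15 m and angle between each of tin, barrel's own z axis and vertical below 0.1 rad and height (world z) of each of tin, barrel below 0.006 m and linear speed of each of tin, barrel below 0.02 m/s and distance of each of jar, spray, piston, oil, pot, pulley, wrench from where it was at the start of the episode below 0.02 m); the robot touches nothing.
It fails at once if the tin or the cylinder is lifted more than 20 mm off the bench (height (world z) of any of tin, barrel above 0.02 m).
It fails at once if the tin or the cylinder is tipped by more than 0.35 rad (angle between any of tin, barrel's own z axis and vertical above 0.35 rad).
It fails at once if a bystander (jar, spray can, piston, oil bottle, pot, pulley, wrench) is moved more than 20 mm (distance of any of jar, spray, piston, oil, pot, pulley, wrench from where it was at the start of the episode above 0.02 m).
It fails at once if an upright bystander is tipped by more than 0.3 rad (angle between any of jar, spray, piston, oil, pot, pulley's own z axis and vertical above 0.3 rad).
It also fails if it takes over 72 s, if anything falls off the work surface, if the arm or the gripper's body presses on something with over 40 N, if the wrist force passes 120 N, or if a joint passes its speed limit or range.

### The arm

A 6-joint arm with a two-finger parallel gripper is mounted at the origin on the work surface. World frame = base frame: x ahead of the robot, y to its left, z up, the work surface at z = 0. Lengths are in mm, angles in rad, forces in N, time in s.
With the tool pointing down it reaches from about 300 to 775 mm from the base axis. Payload 14.6 kg.
Tool frame: the origin (TCP) lies at the very end of the fingers, on their centre line; the grasp point (between the pads) lies 19 mm behind it; z points along the fingers, y is the line along which they close (so a half turn about z gives the same grasp; the last joint's range is limited). The gripper opens to 94 mm and grips with 3 to 60 N. Pads are 16 mm wide; open, the fingers measure 119 mm over their backs; the gripper's body (75 mm by 177 mm) begins 78 mm behind the grasp point.
Start: joints at [-1.293, 0.3, 1.521, -0, 1.321, -0.067], TCP at [185.897, -517.621, 205.446] pointing down, gripper open.
Joint ranges: [-3.03, 3.03], [-0.79, 2.21], [0.23, 2.52], [-1.04, 4.18], [0, 3.07], [-2.55, 2.55]. Speed limits (rad/s): [2.22, 2.22, 2.57, 3.14, 3.14, 3.14].

### API

Orientations are given as [roll, pitch, yaw] about the fixed x, y, z axes, in that order (R = Rz(yaw) Ry(pitch) Rx(roll)).
In Python, from cell import manip gives the robot as it stands.
- The arm moves only by the tool servo_tool, never from a script. Its argument "rows" is a list of rows, each a list of 7 numbers: the turn, a rotation vector about the world's x, y, z in degrees, then the shift along the world's x, y, z in mm, then the closure, from 0 (fully open) to 1 (shut). In form: [[rx, ry, rz, dx, dy, dz, fingers], ...]. A call has 1 to 20 rows; each row shifts and turns the commanded pose from where the row before left it; what a row does not reach is not made up. A row lasts 1/8 s, in which the tool goes at most 62.5 mm and 10.7 degrees, less where a joint would pass 70% of its speed; a pose out of reach is approached as far as the arm can. A call with a gripper value outside its range is refused whole. The fingers move at their own pace and stop on an object; "grip_force" is the grip in N (left out, the last holds). Time passes only in rows, so rows that do not move let the fingers close. It gives the time, the measured TCP pose, the force, the opening and the grip force at its end, in the units of the state.
- manip.read_state(): the state, without advancing time (a new reading comes with each control period).
- manip.camera(name): name is "scene" or "top" or "wrist"; returns the picture (420x560x3 uint8, red, green, blue); there is no depth.
- manip.camera_info(name): a dict with "fx", "fy", "cx", "cy" (pixels), "position" and "rotation" of the camera in the world; the wrist camera has in their place "T_tool_cam" (4x4, takes a point from camera to tool coordinates, whose origin is the TCP and whose axes are the flange's). Camera axes: x right, y down, z forward; pixel columns grow to the right and rows downward; lengths in mm; the calibration is good to about 2 mm. A picture is of the moment at which its call begins: read the wrist's pose just before it. camera_info takes no time and is no camera call.
- manip.sign_off(): hands the job in; it is judged then, once.
The state is a dict: "clock": time; "joints": joint angles; "qd": joint speeds; "effort": joint torques, N m; "eef_pos": TCP position; "eef_rot": TCP orientation; "wrist_force": force on the tool from outside, world axes, zero at the start; "moment": the same for the moment, N m; "finger_gap": finger opening in mm; "finger_force": force on a finger pad.
Only numpy, scipy, OpenCV 4.12 (cv2) and the standard library are available. Lean on these libraries where they do the work, as an engineer would, in place of code of your own. Each camera call takes 0.05 s, during which the arm holds its last target. There are 200 camera calls.

## Working session

There is one attempt and no reset: what is moved stays moved. The work goes in short steps, Python scripts to look and compute and a tool call to move; the robot and the scene stay as the last step left them, time stands still between calls to the robot, and variables do not carry over. Pictures are saved under pics/ and viewed, at most 10 in all, crops included, and the job is handed in when it is done.

Besides the shell and the picture viewer there is one more tool, called after "Call:" as a command line: name --pt "numbers of a row" for each row, then --argument value for the rest. servo_tool: Moves the arm, as the interface text tells. Its arguments: {"type":"object","properties":{"rows":{"type":"array","items":{"type":"array","items":{"type":"number"}}},"grip_force":{"type":"number"}},"required":["rows"]}

```bash
ls; mkdir -p pics
python3 - <<'E'
from cell import manip
import cv2
for n in ("top","scene"):
    im=manip.camera(n); cv2.imwrite(f"pics/{n}0.png",im[:,:,::-1])
    i=manip.camera_info(n); print(n,i)
s=manip.read_state(); print(s)
E
```

```text
pics
top {'fx': 383.0435992998541, 'fy': 383.0435992998541, 'cx': 285.50876034992837, 'cy': 213.9819586348461, 'position': array([ 515.42959834,   24.37681645, 1133.05552697]), 'rotation': array([-3.10480804, -0.01364336, -1.57148421])}
scene {'fx': 506.13883262242405, 'fy': 506.13883262242405, 'cx': 275.86077146597677, 'cy': 217.18100399615528, 'position': array([1406.79905399,  609.33150254, 1169.87306218]), 'rotation': array([-2.41044957, -0.0062086 ,  2.18898609])}
{'clock': 0.1, 'joints': array([-1.29258239e+00,  3.00431690e-01,  1.52149824e+00, -9.40083971e-06,
        1.32068641e+00, -6.65869545e-02]), 'qd': array([ 0.00041096, -0.00189105, -0.00112606, -0.0002331 , -0.00191585,
       -0.00128974]), 'effort': array([ 3.13009841e-03, -5.32642543e+01, -3.53282547e+01,  7.09617161e-02,
        2.34927720e-02, -5.91484604e-05]), 'eef_pos': array([ 185.84506954, -517.41188266,  204.94298831]), 'eef_rot': array([-3.14057064e+00, -5.90276301e-05,  3.44803188e-01]), 'wrist_force': array([-0.76185017, -0.74010957,  0.43477836]), 'moment': array([-0.02209118,  0.02113758,  0.03522457]), 'finger_force': 0.0, 'finger_gap': 94.0142454385793}
```

View pics/top0.png

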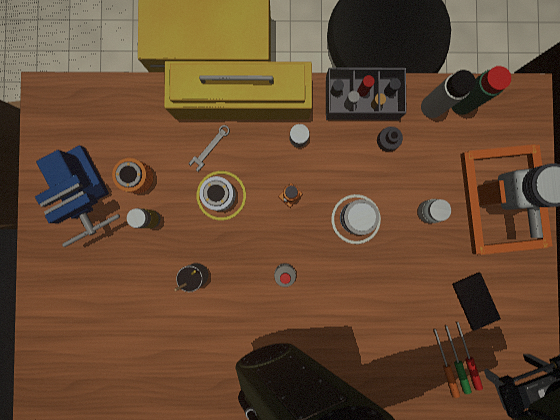

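View pics/scene0.png

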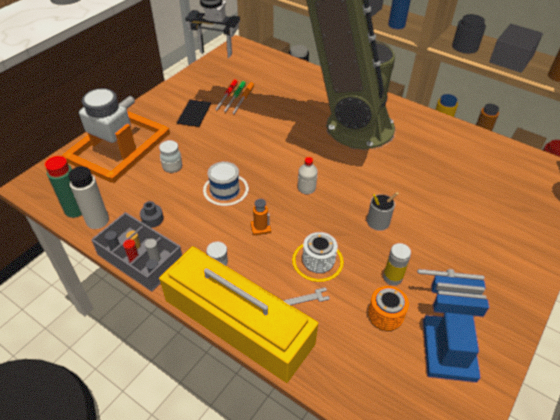

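The pictures show two candidates for the barrel in top. The grey one at (217,195), in the yellow ring, fits the description. The orange one at (130,176) is the look-alike. The tin is at (358,218) in the white ring, and the jack is at (290,195) between them. The bystanders are:
- wrench (210,147)
- piston (299,134)
- pulley (390,138)
- jar (437,210)
- oil (285,275)
- pot (192,278)
- spray (142,218)

Next I'll measure positions and make the confirming crop.

```bash
cat > h.py <<'E'
import numpy as np, cv2
from scipy.spatial.transform import Rotation as Ro
from cell import manip
def cam(n):
    i=manip.camera_info(n); return i, Ro.from_euler('xyz',i['rotation']).as_matrix(), np.array(i['position'])
def ray(n,u,v,z):
    i,R,p=cam(n); d=R@np.array([(u-i['cx'])/i['fx'],(v-i['cy'])/i['fy'],1.]); return (p+d*(z-p[2])/d[2])[:2]
def proj(n,P):
    i,R,p=cam(n); c=R.T@(np.array(P,float)-p); return np.array([i['cx']+i['fx']*c[0]/c[2], i['cy']+i['fy']*c[1]/c[2]])
E
python3 - <<'E'
from h import *
im=cv2.imread('pics/top0.png'); hsv=cv2.cvtColor(im,cv2.COLOR_BGR2HSV)
# rings: fit circle on z=0 world points
def fit(P):
    A=np.c_[2*P,np.ones(len(P))]; 
    for _ in range(6):
        x=np.linalg.lstsq(A,(P**2).sum(1),rcond=None)[0]; r=np.sqrt(x[2]+x[:2]@x[:2])
        e=abs(np.hypot(*(P-x[:2]).T)-r); k=e<max(8,0); P=P[k]; A=A[k]
    return x[:2],r,len(P)
for nm,c,m in (("yellow",(221,196),cv2.inRange(hsv,(20,120,90),(35,255,255))),("white",(357,219),cv2.inRange(hsv,(0,0,130),(180,70,255)))):
    v,u=np.nonzero(m); k=np.hypot(u-c[0],v-c[1]); k=(k<29)&(k>20 if nm=="yellow" else k>21.5)
    P=np.array([ray("top",a,b,0) for a,b in zip(u[k],v[k])]); print(nm,fit(P))
# rough centres of tops
for nm,u,v,h in (("tin",360,218,80),("barrel",217,194,80),("jack",291,190,100),("jar",439,210,90),("spray",136,218,125),("piston",299,133,58),("oil",285,279,125),("pot",189,278,88),("pulley",390,138,50),("wrench",210,147,8),("oj",130,174,80),("toolbox corner L",165,120,60),("tb R",312,118,60),("tray",327,117,30)):
    print(nm,ray("top",u,v,h).round())
a=cv2.resize(im[100:310,100:460],None,fx=2.2,fy=2.2,interpolation=cv2.INTER_CUBIC); cv2.imwrite('pics/crop.png',a)
E
```

```text
yellow (array([613.2464527 , 200.51353824]), np.float64(69.32311511190896), 442)
white (array([ 543.10909871, -199.80548785]), np.float64(69.52052423496129), 352)
tin [ 543. -195.]
barrel [609. 198.]
jack [618.  -5.]
jar [ 565. -411.]
spray [542. 402.]
piston [784. -29.]
oil [382.  12.]
pot [381. 271.]
pulley [ 773. -290.]
wrench [755. 232.]
oj [664. 437.]
toolbox corner L [820. 349.]
tb R [827. -66.]
tray [ 839. -112.]
```

View pics/crop.png

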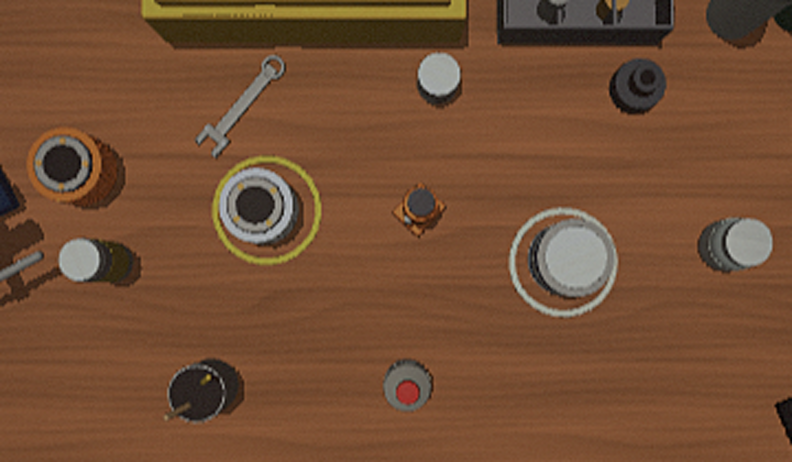

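The crop shows the grey barrel in the yellow ring at (257,206) and the orange look-alike at (64,164), so the barrel is confirmed.

Plan: use two half-open fingers as a cradle at TCP z≈38, which keeps the gripper body above everything.
1. Push the tin towards the robot and park it at about (420,-170).
2. Push the barrel through the corridor between the jack and the oil bottle into the white ring.
3. Push the tin through the same corridor into the yellow ring.

Call:
servo_tool --pt "0 0 -2.4 30.4 21.4 0 0.25" --pt "0 0 -2.4 30.4 21.4 0 0.25" --pt "0 0 -2.4 30.4 21.4 0 0.25" --pt "0 0 -2.4 30.4 21.4 0 0.25" --pt "0 0 -2.4 30.4 21.4 0 0.25" --pt "0 0 -2.4 30.4 21.4 0 0.25" --pt "0 0 -2.4 30.4 21.4 0 0.25" --pt "0 0 -2.4 30.4 21.4 0 0.25" --pt "0 0 -2.4 30.4 21.4 0 0.25" --pt "0 0 -2.4 30.4 21.4 0 0.25" --pt "0 0 -2.4 30.4 21.4 0 0.25" --pt "0 0 -2.4 30.4 21.4 0 0.25" --pt "0 0 -2.4 30.4 21.4 0 0.25" --pt "0 0 -2.6 30 20.5 0 0.25" --pt "0 0 0 0 0 0 0.25"

```text
clock: 1.98
eef_pos: [612.2, -217.3, 204.4]
eef_rot: [-3.141, 0.001, -0.243]
wrist_force: [-0.4, -0.3, -0.1]
finger_gap: 70.4
finger_force: 0.0
```

Call:
servo_tool --pt "0 0 0 0 0 -40 0.25" --pt "0 0 0 0 0 -42 0.25" --pt "0 0 0 0 0 -42 0.25" --pt "0 0 0 0 0 -42 0.25" --pt "0 0 0 0 0 0 0.25" --pt "0 0 0 -10 2.5 0 0.25" --pt "0 0 0 -10 2.5 0 0.25" --pt "0 0 0 -10 2.5 0 0.25" --pt "0 0 0 -10 2.5 0 0.25"

```text
clock: 3.1
eef_pos: [571.4, -209.1, 40.9]
eef_rot: [3.141, -0.003, -0.245]
wrist_force: [6.0, -1.4, 5.5]
finger_gap: 70.5
finger_force: 3.5
```

Call:
servo_tool --pt "0 0 0 -12 3 0 0.25" --pt "0 0 0 -12 3 0 0.25" --pt "0 0 0 -12 3 0 0.25" --pt "0 0 0 -12 3 0 0.25" --pt "0 0 0 -12 3 0 0.25" --pt "0 0 0 -12 3 0 0.25" --pt "0 0 0 -12 3 0 0.25" --pt "0 0 0 -12 3 0 0.25" --pt "0 0 0 -10 2 0 0.25" --pt "0 0 0 -5 1 0 0.25" --pt "0 0 0 0 0 0 0.25"

```text
clock: 4.47
eef_pos: [460.1, -182.1, 40.3]
eef_rot: [3.141, -0.002, -0.245]
wrist_force: [2.1, -1.9, 3.1]
finger_gap: 70.5
finger_force: 1.9
```

Run:
```python
from h import *
for n in ("top","scene"): cv2.imwrite(f"pics/{n}1.png",manip.camera(n)[:,:,::-1])
s=manip.read_state(); print(s['eef_pos'],s['wrist_force'])
a=cv2.imread('pics/top1.png')[120:330,150:420];b=cv2.imread('pics/scene1.png')[130:340,140:410]
cv2.imwrite('pics/c1.png',cv2.resize(np.hstack([a,b]),(800,311)))
```

```text
[ 460.11305999 -182.09714858   39.80666188] [ 1.77368658 -2.10378406  3.14087798]
```

View pics/c1.png

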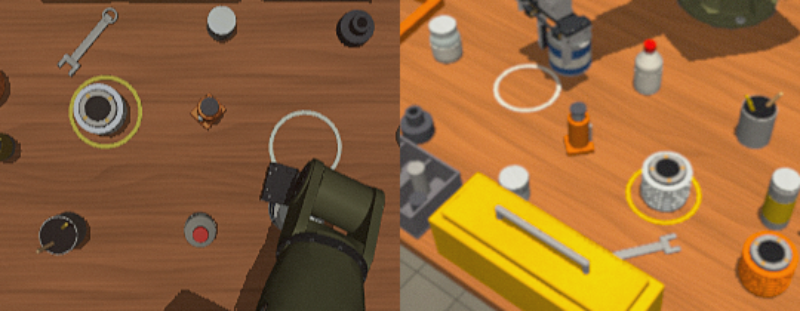

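The cradle works: the tin stands at about (419,-172), clear of the white ring, and nothing else has moved. Next is the barrel.

Call:
servo_tool --pt "0 0 0 20 -5 0 0.25" --pt "0 0 0 29 -7 0 0.25" --pt "0 0 0 0 0 40 0.25" --pt "0 0 0 0 0 40 0.25" --pt "0 0 0 0 0 40 0.25" --pt "0 0 6.9 7.9 32.6 0 0.25" --pt "0 0 6.9 7.9 32.6 0 0.25" --pt "0 0 6.9 7.9 32.6 0 0.25" --pt "0 0 6.9 7.9 32.6 0 0.25" --pt "0 0 6.9 7.9 32.6 0 0.25" --pt "0 0 6.9 7.9 32.6 0 0.25" --pt "0 0 6.9 7.9 32.6 0 0.25" --pt "0 0 6.9 7.9 32.6 0 0.25" --pt "0 0 6.9 7.9 32.6 0 0.25" --pt "0 0 6.9 7.9 32.6 0 0.25" --pt "0 0 6.9 7.9 32.6 0 0.25" --pt "0 0 6.9 7.9 32.6 0 0.25" --pt "0 0 6.9 7.9 32.6 0 0.25" --pt "0 0 6.9 7.9 32.6 0 0.25" --pt "0 0 0 0 0 0 0.25"

```text
clock: 7.08
eef_pos: [619.0, 264.1, 158.1]
eef_rot: [-3.139, 0.001, 1.444]
wrist_force: [0.5, -0.5, 0.7]
finger_gap: 70.8
finger_force: 0.0
```

Run:
```python
from h import *
im=np.ascontiguousarray(manip.camera("top")[:,:,::-1]); cv2.imwrite("pics/top2.png",im); hsv=cv2.cvtColor(im,cv2.COLOR_BGR2HSV)
# white ring outer contour (now empty), jack and tin
def big(m,c,r):
    k=np.zeros_like(m); cv2.circle(k,c,r,255,-1); cs=cv2.findContours(m&k,cv2.RETR_EXTERNAL,cv2.CHAIN_APPROX_NONE)[0]; return max(cs,key=cv2.contourArea)
w=big(cv2.inRange(hsv,(0,0,110),(180,80,255)),(357,219),34)
(e)=cv2.fitEllipse(w); print("ring",e,ray("top",*e[0],0))
j=big(cv2.inRange(hsv,(5,150,60),(15,255,255)),(290,197),18)
print("jack",[ray("top",*p,16).round() for p in (j[:,0].min(0),j[:,0].max(0))])
t=big(cv2.inRange(hsv,(0,0,110),(180,60,255)),tuple(int(a) for a in proj("top",(419,-172,80))),24)
e=cv2.fitEllipse(t); print("tin",e,ray("top",*e[0],80))
o=big(cv2.inRange(hsv,(0,0,60),(180,110,255)),(285,276),16)
print("oil px",cv2.boundingRect(o),manip.read_state()['eef_pos'])
```

```text
ring ((355.5811767578125, 218.73745727539062), (48.355995178222656, 49.10767364501953), 161.11231994628906) [ 542.96594451 -198.98149218]
jack [array([656.,  49.]), array([556., -57.])]
tin ((352.0289001464844, 262.7606201171875), (34.18943405151367, 34.836082458496094), 174.2897186279297) [ 420.15796255 -172.53663937]
oil px (274, 263, 22, 24) [619.05304005 262.76931    158.24822433]
```

Call:
servo_tool --pt "0 0 0 0 0 -40 0.25" --pt "0 0 0 0 0 -40 0.25" --pt "0 0 0 0 0 -39 0.25" --pt "0 0 0 -1 -8 0 0.25" --pt "0 0 0 -1 -8 0 0.25" --pt "0 0 0 -2 -10 0 0.25" --pt "0 0 0 -6 -9 0 0.25" --pt "0 0 0 -8 -12 0 0.25" --pt "0 0 0 -8 -12 0 0.25" --pt "0 0 0 -8 -12 0 0.25" --pt "0 0 0 -8 -12 0 0.25" --pt "0 0 0 -8 -12 0 0.25" --pt "0 0 0 -8 -12 0 0.25" --pt "0 0 0 -8 -12 0 0.25" --pt "0 0 0 -8 -12 0 0.25" --pt "0 0 0 -8 -12 0 0.25" --pt "0 0 0 -8 -12 0 0.25" --pt "0 0 0 -8 -12 0 0.25" --pt "0 0 0 -4 -6 0 0.25" --pt "0 0 0 0 0 0 0.25"

```text
clock: 9.62
eef_pos: [518.2, 89.0, 41.8]
eef_rot: [3.139, -0.0, 1.44]
wrist_force: [0.9, 0.8, 0.8]
finger_gap: 70.8
finger_force: 0.6
```

Run:
```python
from h import *
for n in ("top","scene"): cv2.imwrite(f"pics/{n}3.png",manip.camera(n)[:,:,::-1])
s=manip.read_state(); print(s['eef_pos'],s['wrist_force'])
a=cv2.imread('pics/top3.png')[120:330,150:420];b=cv2.imread('pics/scene3.png')[130:340,140:410]
cv2.imwrite('pics/c3.png',cv2.resize(np.hstack([a,b]),(800,311)))
C=s['eef_pos'][:2]-39.4*np.array([.127,.992]); print(C)
```

```text
[517.98042219  89.28537685  41.08019521] [1.01176385 0.96990576 0.96616133]
[512.97662219  50.20057685]
```

View pics/c3.png

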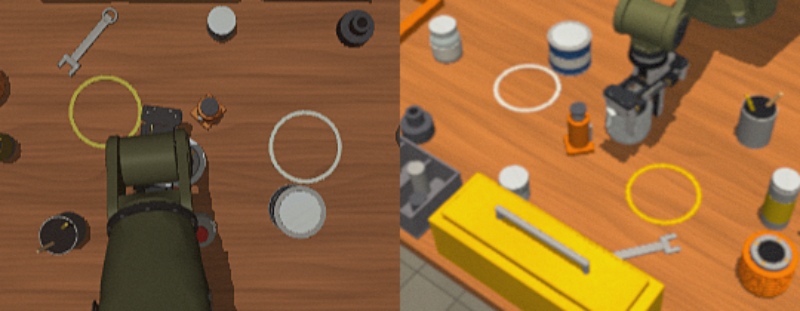

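The barrel is in the cradle at (513,50), entering the corridor, with the jack and oil clear. I'll carry on.

Call:
servo_tool --pt "0 0 0 -7 -10 0 0.25" --pt "0 0 0 -7 -10 0 0.25" --pt "0 0 0 -7 -10 0 0.25" --pt "0 0 0 0 -13 0 0.25" --pt "0 0 0 0 -13 0 0.25" --pt "0 0 0 1 -13 0 0.25" --pt "0 0 0 3.5 -12 0 0.25" --pt "0 0 0 3.5 -12 0 0.25" --pt "0 0 0 3.5 -12 0 0.25" --pt "0 0 0 3.5 -12 0 0.25" --pt "0 0 0 3.5 -12 0 0.25" --pt "0 0 0 3.5 -12 0 0.25" --pt "0 0 0 3.5 -12 0 0.25" --pt "0 0 0 3.5 -12 0 0.25" --pt "0 0 0 3.5 -12 0 0.25" --pt "0 0 0 3.5 -12 0 0.25" --pt "0 0 0 3.5 -12 0 0.25" --pt "0 0 0 3.5 -12 0 0.25" --pt "0 0 0 3 -10 0 0.25" --pt "0 0 0 0 0 0 0.25"

```text
clock: 12.22
eef_pos: [542.7, -133.7, 40.5]
eef_rot: [-3.141, -0.0, 1.441]
wrist_force: [1.4, 0.8, 0.6]
finger_gap: 70.1
finger_force: 0.6
```

Run:
```python
from h import *
s=manip.read_state(); C=s['eef_pos'][:2]-39.4*np.array([.127,.992]); print(s['eef_pos'],C,np.array([543,-199])-C)
```

```text
[ 542.73183772 -133.71416989   40.5055616 ] [ 537.72803772 -172.79896989] [  5.27196228 -26.20103011]
```

Call:
servo_tool --pt "0 0 0 1.5 -8 0 0.25" --pt "0 0 0 1.5 -8 0 0.25" --pt "0 0 0 1 -6 0 0.25" --pt "0 0 0 1 -4 0 0.25" --pt "0 0 0 0 0 0 0.25" --pt "0 0 0 2 15 0 0.25" --pt "0 0 0 4 30 0 0.25" --pt "0 0 0 0 0 40 0.25" --pt "0 0 0 0 0 40 0.25" --pt "0 0 0 0 0 40 0.25" --pt "0 0 -3.3 -27.5 -19.5 0 0.25" --pt "0 0 -3.3 -27.5 -19.5 0 0.25" --pt "0 0 -3.3 -27.5 -19.5 0 0.25" --pt "0 0 -3.3 -27.5 -19.5 0 0.25" --pt "0 0 -3.3 -27.5 -19.5 0 0.25" --pt "0 0 -3.3 -27.5 -19.5 0 0.25" --pt "0 0 0 0 0 0 0.25"

```text
clock: 14.35
eef_pos: [387.8, -231.7, 160.4]
eef_rot: [-3.142, 0.0, 1.093]
wrist_force: [0.2, -0.4, 0.3]
finger_gap: 70.5
finger_force: 0.0
```

Run:
```python
from h import *
im=np.ascontiguousarray(manip.camera("top")[:,:,::-1]); cv2.imwrite("pics/top4.png",im); hsv=cv2.cvtColor(im,cv2.COLOR_BGR2HSV)
m=cv2.inRange(hsv,(20,120,90),(35,255,255)); k=np.zeros_like(m); cv2.circle(k,(221,196),34,255,-1)
P=np.argwhere(m&k)[:,::-1].astype(np.int32); e=cv2.minEnclosingCircle(P); print("yellow",e,ray("top",*e[0],0))
print(manip.read_state()['eef_pos'], proj("top",(543,-199,80)))
cv2.imwrite('pics/c4.png',cv2.resize(im[120:330,150:420],None,fx=2.8,fy=2.8,interpolation=cv2.INTER_CUBIC))
```

```text
yellow ((220.8728790283203, 195.24575805664062), 25.025012969970703) [612.63075347 200.11409464]
[ 388.58191229 -231.32597958  160.50431301] [361.28643466 218.01821091]
```

View pics/c4.png

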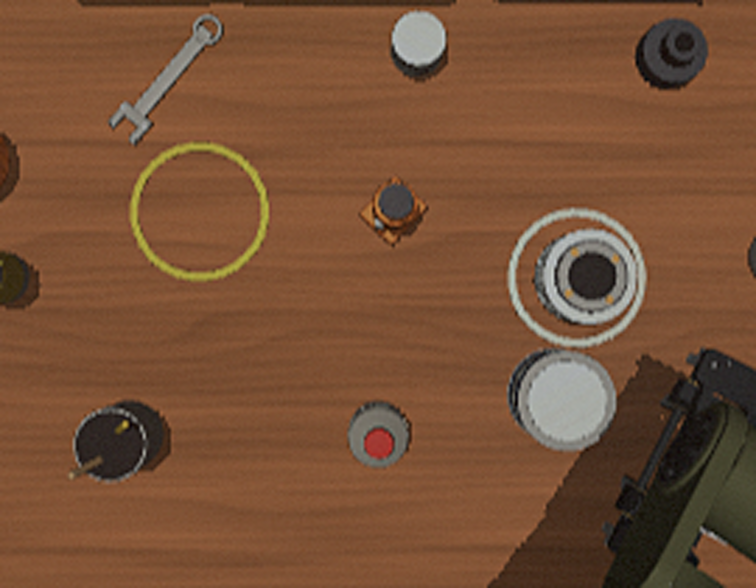

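The barrel's bore is at crop (592,276), i.e. pixel (361.4,218.6) against an expected (361.3,218.0), so it is centred in the white ring. Now the tin.

Call:
servo_tool --pt "0 0 0 0 0 -40 0.25" --pt "0 0 0 0 0 -40 0.25" --pt "0 0 0 0 0 -40 0.25" --pt "0 0 0 4 7.5 0 0.25" --pt "0 0 0 4 7.5 0 0.25" --pt "0 0 0 4 7.5 0 0.25" --pt "0 0 0 5 12 0 0.25" --pt "0 0 0 5 12 0 0.25" --pt "0 0 0 5 12 0 0.25" --pt "0 0 0 5 12 0 0.25" --pt "0 0 0 5 12 0 0.25" --pt "0 0 0 5 12 0 0.25" --pt "0 0 0 5 12 0 0.25" --pt "0 0 0 5 12 0 0.25" --pt "0 0 0 5 12 0 0.25" --pt "0 0 0 5 12 0 0.25" --pt "0 0 0 5 12 0 0.25" --pt "0 0 0 5 12 0 0.25" --pt "0 0 0 5 12 0 0.25" --pt "0 0 0 5 12 0 0.25"

```text
clock: 16.9
eef_pos: [471.5, -40.7, 41.8]
eef_rot: [3.139, 0.0, 1.096]
wrist_force: [-3.0, -5.5, 4.6]
finger_gap: 70.5
finger_force: 3.3
```

Call:
servo_tool --pt "0 0 0 7.5 12.4 0 0.25" --pt "0 0 0 7.5 12.4 0 0.25" --pt "0 0 0 7.5 12.4 0 0.25" --pt "0 0 0 7.5 12.4 0 0.25" --pt "0 0 0 7.5 12.4 0 0.25" --pt "0 0 0 7.5 12.4 0 0.25" --pt "0 0 0 7.5 12.4 0 0.25" --pt "0 0 0 7.5 12.4 0 0.25" --pt "0 0 0 7.5 12.4 0 0.25" --pt "0 0 0 7.5 12.4 0 0.25" --pt "0 0 0 7.5 12.4 0 0.25" --pt "0 0 0 7.5 12.4 0 0.25" --pt "0 0 0 7.5 12.4 0 0.25" --pt "0 0 0 5 8 0 0.25" --pt "0 0 0 0 0 0 0.25"

```text
clock: 18.77
eef_pos: [573.5, 129.0, 41.2]
eef_rot: [3.141, -0.001, 1.096]
wrist_force: [0.7, -0.1, 0.3]
finger_gap: 70.9
finger_force: 0.0
```

Run:
```python
from h import *
s=manip.read_state(); y=s['eef_rot'][2]; C=s['eef_pos'][:2]+42.3*np.array([np.cos(y),np.sin(y)]); print(s['eef_pos'],C,np.array([613,200.2])-C)
```

```text
[573.49314163 129.04877774  41.16173551] [592.83062997 166.66993594] [20.16937003 33.53006406]
```

Call:
servo_tool --pt "0 0 0 5 8 0 0.25" --pt "0 0 0 5 8 0 0.25" --pt "0 0 0 4 7 0 0.25" --pt "0 0 0 3 5 0 0.25" --pt "0 0 0 2 3 0 0.25" --pt "0 0 0 1 2 0 0.25" --pt "0 0 0 0 0 0 0.25" --pt "0 0 0 -7 -13 0 0.25" --pt "0 0 0 -14 -27 0 0.25" --pt "0 0 0 0 0 40 0.25" --pt "0 0 0 0 0 40 0.25" --pt "0 0 0 0 0 40 0.25" --pt "0 0 0 -40 0 20 0.25" --pt "0 0 0 -40 0 20 0.25" --pt "0 0 0 -40 0 10 0.25" --pt "0 0 0 0 0 0 0.25" --pt "0 0 0 0 0 0 0.25"

```text
clock: 20.9
eef_pos: [452.4, 120.9, 210.3]
eef_rot: [3.141, -0.0, 1.095]
wrist_force: [-0.3, 0.2, -0.6]
finger_gap: 70.8
finger_force: 0.0
```

Run:
```python
from h import *
im=np.ascontiguousarray(manip.camera("top")[:,:,::-1]); cv2.imwrite("pics/top5.png",im)
print(manip.read_state()['eef_pos'], proj("top",(613,200,80)), proj("top",(543,-199,80)))
cv2.imwrite('pics/c5.png',cv2.resize(im[110:310,100:460],None,fx=2.2,fy=2.2,interpolation=cv2.INTER_CUBIC))
```

```text
[452.57240781 120.94763247 210.06341187] [216.40724983 192.62038273] [361.28643466 218.01821091]
```

View pics/c5.png

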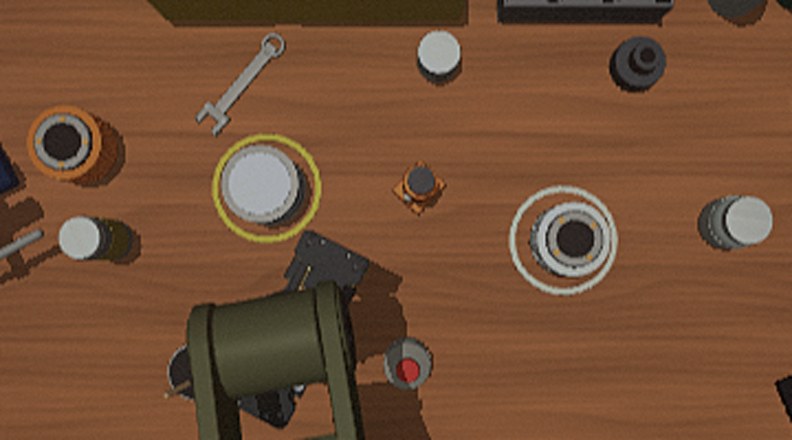

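The tin's lid is at crop (261,184), i.e. pixel (218.6,193.6) against an expected (216.4,192.6), so it is about 6 mm off centre. The barrel is centred and the bystanders are unchanged. I'll hand it in.

```bash
python3 -c "
from cell import manip
print(manip.sign_off())"
```

```text
the job is handed in; nothing more can be done
None
```

I swapped the two and handed the job in at about 21 s: the tin stands in the yellow ring about 6 mm off centre, the barrel in the white ring within about 2 mm, and the last picture shows no bystander moved (the arm partly hid the pot); the hand-in returned no verdict.

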